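Advance a lead-screw stage by one turn of its hand wheel and lock it

TASK

Advance the circuit-board stage by one screw lead: with a fingertip, push the upright handle on the hand wheel's spoke round clockwise (seen from above) through exactly one full turn, so that it stops where it began. Only then push the upright pin of the lock lever away from the wheel as far as it goes, and draw back. Push gently, never take the handle or the pin between the fingers, and leave everything else on the bench where it is.

Things in the scene. Friction and masses are not known exactly. Their poses are not given: they have to be found in the camera images.
- stage: The lead-screw stage, fixed to the bench at a place and yaw that vary. Origin: on the bench under the wheel's axis. x runs along the slide rails away from the gearbox, y towards the lock lever, z up. Aluminium base plate 10 mm thick (x -75 to 250, y -75 to 175 mm), grey gearbox 120 x 110 mm, 70 mm high, under the wheel; rails and a carriage with a green circuit board beyond it, under 60 mm high.
- wheel_centre (a point): On the vertical axis of the hand wheel, level with the top of its spokes (about 90 mm above the bench). The wheel is aluminium, 152 mm across, level, with three spokes, on top of the gearbox. The hub stands 3 mm above the spokes. This point does not turn with the wheel; its axes are the stage's.
- wheel_handle (a point): Centre, half-way up, of the upright black cylindrical handle that stands on one spoke of the wheel, 60 mm from the wheel's axis: 18 mm in diameter, 45 mm tall (this point is 22.5 mm above the spoke top and 22.5 mm below its own top; a 22 mm collar surrounds its foot to 1 mm above the spoke). It goes round with the wheel and, as a loose sleeve, spins freely about its own pin.
- wheel (a joint): Angle of the hand wheel, rad, growing clockwise seen from above; one turn is 6.283. It starts between -1.2 and 1.2 (at 0 the handle lies on the stage's -x side) and has no stop within reach. It stays where it is left; friction takes about 4 N at the handle. One clockwise turn moves the carriage with the green circuit board 10 mm along +x of the stage.
- lock_pin (a point): Centre, half-way up, of the upright black pin at the free end of the lock lever: 14 mm in diameter, 35 mm tall (17.5 mm above and below this point), 50 mm from the lever's pivot. The lever is a level dark steel bar 13 mm wide on a grey square post beside the gearbox; its top is 95 mm above the bench at the foot of the pin.
- lock_pivot (a point): On the vertical axis of the lock lever, level with the top of its bar (95 mm above the bench); 40 mm along x and 140 mm along y from the wheel's axis in the stage's axes. The lever points about to the stage's -x when open.
- lock (a joint): Angle of the lock lever, rad, growing clockwise seen from above, so that the pin moves away from the wheel. It starts between 0 and 0.15 (open); 1.2 is the end stop (locked). It stays where it is left; about 2 N at the pin moves it.
- standoff_c (a point): Bystander, to be left alone: centre of a loose upright brass standoff, 18 mm in diameter, 30 mm tall, on the stage's base plate between wheel and lock post.
- reel_c (a point): Bystander: centre of a grey empty solder reel, 56 mm in diameter, 40 mm tall, upright on the bench beside the stage.
- driver_grip (a point): Bystander: middle of the grip of a black screwdriver, 170 mm long, lying on the bench.
- tray_c (a point): Bystander: centre of a white open parts tray, 80 x 100 x 25 mm, on the bench beyond the lock lever.
- flux_c (a point): Bystander: centre of a small amber bottle, 36 mm in diameter, 75 mm tall, upright on the bench.
- meter_c (a point): Bystander: centre of a grey handheld multimeter, 150 x 75 x 34 mm, lying on the bench.

How it is judged:
On the way, in this order (a step that is already met when the one before it is completed fails the run):
1. the wheel is about half-way round, clockwise, with the lock open (distance of wheel_handle from where it was at the start of the episode above 0.11 m and value of joint wheel above 0.9 rad and value of joint lock below 0.4 rad), for 0.1 s.
2. the wheel stands after one full clockwise turn, the handle within 15 mm of where it began, with the lock open (value of joint wheel between 4.8 and 7.8 rad and distance of wheel_handle from where it was at the start of the episode below 0.015 m and velocity of joint wheel between -0.15 and 0.15 rad/s and value of joint lock below 0.4 rad), for 0.2 s.
3. the lock lever is pushed over to its stop (value of joint lock above 1.05 rad), for 0.2 s.
At the end, for the whole second after the job is handed in: The wheel has gone one turn clockwise in all (neither none nor two) and stands with the handle within 15 mm of where it began; the lock lever is at its stop (above 1.05 of 1.2 rad); every bystander is within 30 mm of where it was (value of joint wheel between 4.8 and 7.8 rad and distance of wheel_handle from where it was at the start of the episode below 0.015 m and value of joint lock above 1.05 rad and velocity of joint wheel between -0.05 and 0.05 rad/s and distance of each of standoff_c, reel_c, driver_grip, tray_c, flux_c, meter_c from where it was at the start of the episode below 0.03 m); the robot touches nothing.
It fails at once if the lock lever is pushed over before the wheel has made its turn (value of joint lock above 0.6 rad and (value of joint wheel below 4.8 rad or distance of wheel_handle from where it was at the start of the episode above 0.015 m)).
It fails at once if the wheel is turned far past one turn, or well backwards from its start (value of joint wheel above 8.3 rad or value of joint wheel below -1.7 rad).
It fails at once if the wheel's handle or the lock pin is taken between the fingers ((horizontal distance between the grasp point and wheel_handle below 0.013 m and z of the grasp point in the frame of wheel_handle between -0.03 and 0.03 m) or (horizontal distance between the grasp point and lock_pin below 0.013 m and z of the grasp point in the frame of lock_pin between -0.03 and 0.03 m)).
It fails at once if the wheel or the lock is forced or squeezed (over 30 N) (contact force between the fingers and stage above 30 N).
It fails at once if a bystander is moved, lifted or knocked over (by more than 30 mm) (distance of any of standoff_c, reel_c, driver_grip, tray_c, flux_c, meter_c from where it was at the start of the episode above 0.03 m).
It also fails if it takes over 69 s, if anything falls off the work surface, if the arm or the gripper's body presses on something with over 40 N, if the wrist force passes 120 N, or if a joint passes its speed limit or range.

ROBOT

A 6-joint arm with a two-finger parallel gripper is mounted at the origin on the work surface. World frame = base frame: x ahead of the robot, y to its left, z up, the work surface at z = 0. Lengths are in m, angles in rad, forces in N, time in s.
With the tool pointing down it reaches from about 0.35 to 0.975 m from the base axis. Payload 7.1 kg.
Tool frame: the origin (TCP) lies midway between the tips of the shut fingers; the grasp point (between the pads) lies 19 mm behind it; z points along the fingers, x is the direction in which the jaws open and shut, and the axes are right-handed (so a half turn about z gives the same grasp; the last joint's range is limited). The gripper opens to 88 mm and grips with 3 to 60 N. Pads are 20 mm wide; open, the fingers measure 115 mm over their backs; the gripper's body (75 mm by 178 mm) begins 61 mm behind the grasp point.
Start: joints at [1.302, 0.423, 1.63, -0, 1.089, -0.019], TCP at [0.154, 0.606, 0.223] pointing down, gripper open.
Joint ranges: [-3, 3], [-0.9, 2.11], [0.09, 2.58], [-1.31, 4.45], [0.11, 2.69], [-2.54, 2.54]. Speed limits (rad/s): [2.39, 2.39, 3.01, 3.14, 3.14, 3.14].

INTERFACE

Orientations are given as a unit quaternion [w, x, y, z].
In Python, from station import move_pose, movel, movej, command_gripper, wait, inverse_kinematics, read_camera, camera_info, MotionError, job_done, get_time, get_joint_pos, get_qvel, get_effort, get_tcp_pos, get_ee_rot, get_ft_force, get_ft_torque, get_grip_width gives the robot as it stands. Calls block until the motion is done:
- move_pose(position, orientation): joint-space move of the TCP to a pose.
- movel(position, frame=None, v=0.15, until_force=None): straight line of the TCP; frame=None keeps the orientation; v is the mean speed in m/s. With until_force (N) it stops when the force on the tool has changed by that much, and returns True; else False.
- movej(angles): joint-space move.
- command_gripper(opening): opening from 0.0 (shut) to 1.0 (fully open); the grip force is fixed at half the most; returns when the fingers have stopped.
- wait(seconds).
- inverse_kinematics(position, orientation): joint angles nearest the present ones, or None.
- read_camera(name): name is "scene" or "top"; returns the picture (480x640x3 uint8, red, green, blue); there is no depth.
- camera_info(name): a dict with "intrinsics" (3x3 intrinsics, pixels), "T" (4x4, takes a point from camera to world coordinates). Camera axes: x right, y up, looking along -z (the intrinsics and any distortion apply to the point x, -y, -z); pixel columns grow to the right and rows downward; lengths in m; the calibration is good to about 2 mm. A picture is of the moment at which its call begins. camera_info takes no time and is no camera call.
A pose or a line that the arm cannot do raises MotionError and nothing moves.
- job_done(): hands the job in, once; it reports no verdict.
Readings, each from a call of its own:
- get_time(): time.
- get_joint_pos(): joint angles.
- get_qvel(): joint speeds.
- get_effort(): joint torques, N m.
- get_tcp_pos(): TCP position.
- get_ee_rot(): TCP orientation.
- get_ft_force(): force on the tool from outside, world axes, zero at the start.
- get_ft_torque(): the same for the moment, N m.
- get_grip_width(): opening from 0.0 (shut) to 1.0 (fully open).
Only numpy, scipy, OpenCV 4.12 (cv2) and the standard library are available. Lean on these libraries where they do the work, as an engineer would, in place of code of your own. Each camera call takes 0.05 s, during which the arm holds its last target.

## Working session

There is one attempt and no reset: what is moved stays moved. The work goes in short steps, each a Python script; the robot and the scene stay as the last script left them, time stands still between calls to the robot, and variables do not carry over. Pictures are saved under pics/ and viewed, and the job is handed in when it is done.

```bash
ls; mkdir -p pics; python3 - <<'E'
from station import *
import cv2,numpy as np
np.set_printoptions(precision=4,suppress=True)
for n in("scene","top"):
    im=read_camera(n); cv2.imwrite(f"pics/{n}0.png",im[:,:,::-1]); i=camera_info(n); print(n,i)
print(get_time(),get_tcp_pos(),get_ee_rot(),get_grip_width())
E
```

```text
pics
scene {'intrinsics': array([[459.1998,   0.    , 317.5498],
       [  0.    , 459.1998, 233.5387],
       [  0.    ,   0.    ,   1.    ]]), 'T': array([[-0.7921, -0.4041,  0.4574,  1.0403],
       [ 0.6102, -0.5417,  0.5782,  0.4844],
       [ 0.0141,  0.7371,  0.6757,  0.684 ],
       [ 0.    ,  0.    ,  0.    ,  1.    ]])}
top {'intrinsics': array([[519.5424,   0.    , 314.6646],
       [  0.    , 519.5424, 245.3935],
       [  0.    ,   0.    ,   1.    ]]), 'T': array([[ 0.0138,  0.9976, -0.0672,  0.5224],
       [-0.9997,  0.0152,  0.0208, -0.0287],
       [ 0.0218,  0.0669,  0.9975,  1.2651],
       [ 0.    ,  0.    ,  0.    ,  1.    ]])}
0.1 [0.1543 0.6051 0.222 ] [ 0.0004  0.7897  0.6135 -0.0006] 0.9994708332785502
```

View pics/top0.png

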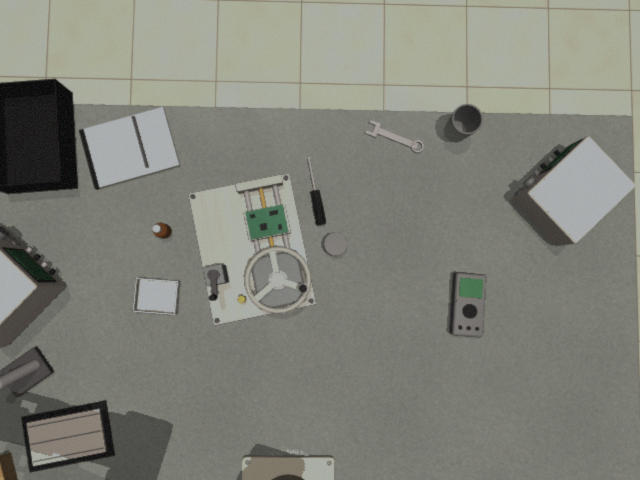

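View pics/scene0.png

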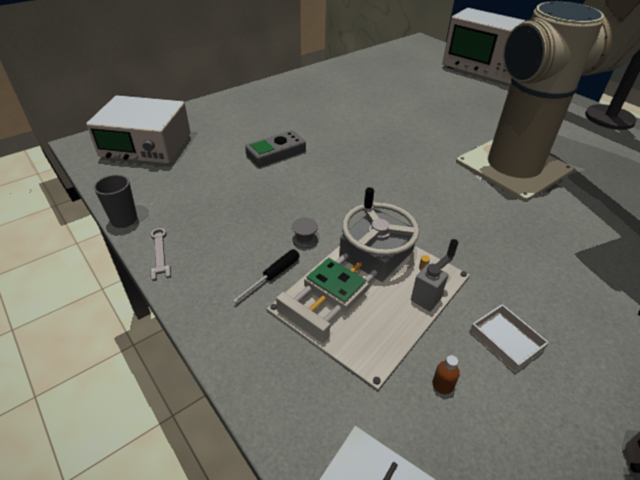

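The top view shows the wheel hub at about (278,280), the handle at about (303,288), the lock post at about (215,272), the pin at about (212,297) and the standoff at (241,299). I'll zoom in for measurement.

```bash
python3 - <<'E'
import cv2
a=cv2.imread("pics/top0.png")[165:335,180:350]; cv2.imwrite("pics/topz.png",cv2.resize(a,None,fx=3.5,fy=3.5,interpolation=cv2.INTER_CUBIC))
a=cv2.imread("pics/scene0.png")[180:320,320:480]; cv2.imwrite("pics/scenez.png",cv2.resize(a,None,fx=4,fy=4,interpolation=cv2.INTER_CUBIC))
E
```

```text
(no output)
```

View pics/topz.png

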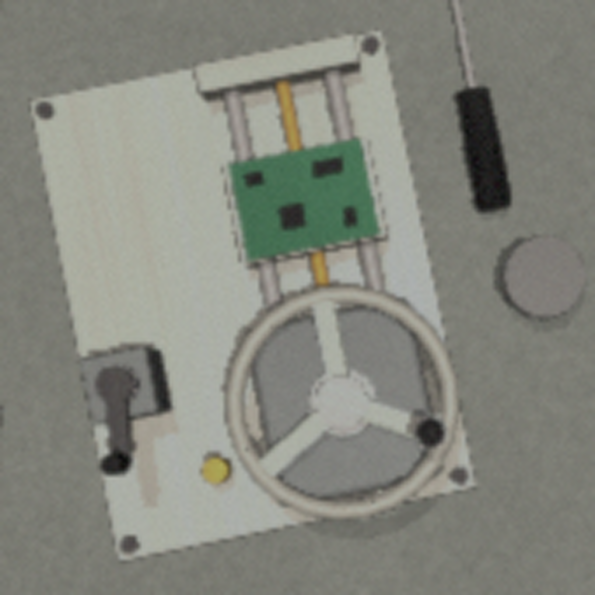

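View pics/scenez.png

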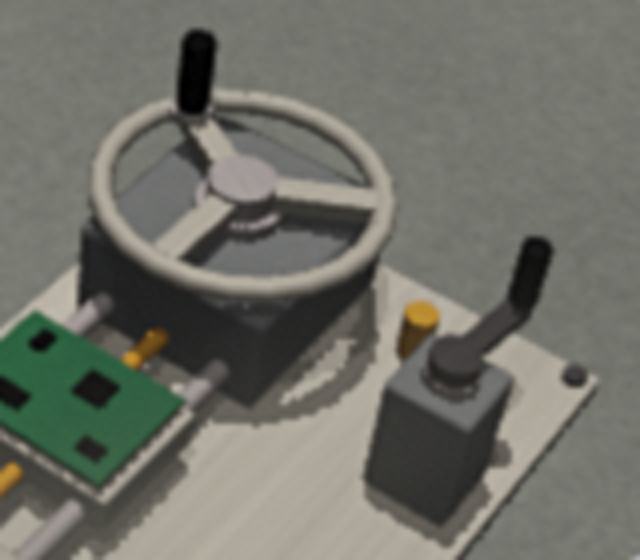

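```bash
cat > fit.py <<'E'
import numpy as np, json
from station import camera_info
from scipy.optimize import least_squares
C={n:camera_info(n) for n in("scene","top")}
def proj(n,P):
    P=np.atleast_2d(P); T=C[n]["T"];K=C[n]["intrinsics"]
    p=(P-T[:3,3])@T[:3,:3]; p=p*[1,-1,-1]; u=p@K.T; return u[:,:2]/u[:,2:]
def tz(x,y): return [180+(x+.5)/3.5-.5,165+(y+.5)/3.5-.5]
def sz(x,y): return [320+(x+.5)/4-.5,180+(y+.5)/4-.5]
def pts(p):
    x,y,yaw,q,l=p; c,s=np.cos(yaw),np.sin(yaw)
    W=lambda a,b,z: [x+c*a-s*b,y+s*a+c*b,z]
    h=(.06*np.cos(np.pi-q),.06*np.sin(np.pi-q)); k=(.04+.05*np.cos(np.pi-l),.14+.05*np.sin(np.pi-l))
    return dict(c1=W(.25,.175,.01),c2=W(.25,-.075,.01),c3=W(-.075,-.075,.01),c4=W(-.075,.175,.01),
      hub=W(0,0,.093),ht=W(*h,.135),hf=W(*h,.09),pt=W(*k,.13),pf=W(*k,.095),piv=W(.04,.14,.1),wc=W(0,0,.09))
E
python3 - <<'E'
from fit import *
np.set_printoptions(precision=4,suppress=True)
obs=[("top","c1",tz(33,100)),("top","c2",tz(380,32)),("top","c3",tz(475,487)),("top","c4",tz(120,558)),("top","hub",tz(342,402)),
("top","ht",tz(430,433)),("top","pt",tz(115,462)),("top","piv",tz(115,383)),
("scene","hub",sz(243,180)),("scene","ht",sz(200,38)),("scene","hf",sz(194,110)),("scene","pt",sz(538,245)),("scene","pf",sz(520,308)),("scene","piv",sz(456,355))]
f=lambda p:np.concatenate([proj(n,pts(p)[k])[0]-o for n,k,o in obs])
r=least_squares(f,[.45,.04,.2,-1.1,.1],loss="soft_l1")
print(r.x); 
for o,e in zip(obs,f(r.x).reshape(-1,2)): print(o[0],o[1],e)
json.dump(list(r.x),open("fit.json","w"))
P=pts(r.x); print({k:np.round(P[k],4) for k in("hub","ht","pt","piv")})
E
```

```text
[ 0.5242  0.0298  0.2127 -1.038   0.1007]
top c1 [-0.9064 -1.0265]
top c2 [ 1.1367 -1.2728]
top c3 [ 0.3012 -0.1597]
top c4 [-0.8985  0.4592]
top hub [-0.1073 -0.4236]
top ht [-0.0759 -0.2319]
top pt [-1.0076  0.0677]
top piv [-0.5466 -0.1926]
scene hub [ 0.1001 -0.883 ]
scene ht [ 0.265  -0.2251]
scene hf [-0.2349 -0.6122]
scene pt [-0.2843  0.0341]
scene pf [ 0.0811 -1.7286]
scene piv [ 0.4338 -1.6249]
{'hub': array([0.5242, 0.0298, 0.093 ]), 'ht': array([ 0.5053, -0.0271,  0.135 ]), 'pt': array([0.4841, 0.1695, 0.13  ]), 'piv': array([0.5337, 0.1751, 0.1   ])}
```

```bash
cat > plan.py <<'E'
from fit import *
from station import *
np.set_printoptions(precision=4,suppress=True)
X=json.load(open("fit.json")); x0,y0,YAW,Q0,L0=X
A=np.deg2rad(71.7)  # tool x axis heading
QD=np.array([0,np.cos(A/2),np.sin(A/2),0])
HX,HY=.0135,.010
ex=np.array([np.cos(A),np.sin(A)]); ey=np.array([-ex[1],ex[0]])
def standoff(t,r):
    a,b=abs(t@ex),abs(t@ey)
    from scipy.optimize import brentq
    g=lambda s: np.hypot(max(a*s-HX,0),max(b*s-HY,0))-r
    return brentq(g,0,.2)
def stg(a,b): 
    c,s=np.cos(YAW),np.sin(YAW); return np.array([x0+c*a-s*b,y0+s*a+c*b])
def orbit(cx,cy,R,q,r,gap=0):
    """finger centre touching an upright pin of radius r from behind; pin at clockwise angle q on circle R"""
    al=np.pi-q+YAW; u=np.array([np.cos(al),np.sin(al)]); t=np.array([u[1],-u[0]])
    return stg(cx,cy)+R*u-t*(standoff(t,r)+gap)
handle=lambda q,gap=0: orbit(0,0,.06,q,.009,gap)
pin=lambda l,gap=0: orbit(.04,.14,.05,l,.007,gap)
Z=.108
E
python3 - <<'E'
from plan import *
command_gripper(0.0); print(get_time(),get_grip_width())
p=handle(Q0,.02); print(p, pts(X)["ht"])
qs=[inverse_kinematics([*handle(Q0+a),Z],QD) for a in np.linspace(0,6.3,8)]
for q in qs: print(q)
for l in (0,.6,1.2): print(pin(l),inverse_kinematics([*pin(l),Z],QD))
move_pose([*p,.22],QD); print(get_time(),get_tcp_pos(),get_joint_pos())
h=movel([*p,Z],v=.08,until_force=4); print(h,get_time(),get_tcp_pos(),get_ft_force())
for n in("scene","top"): cv=__import__("cv2"); cv.imwrite(f"pics/{n}1.png",read_camera(n)[:,:,::-1])
E
```

```text
1.4417 0.004413590830857543
[ 0.5423 -0.0394] [np.float64(0.505326786190472), np.float64(-0.027110179720571958), 0.135]
[-0.0858  0.4465  1.9271 -0.      0.768  -1.3372]
[-0.0564  0.3913  2.0289 -0.      0.7214 -1.3078]
[ 0.064   0.3749  2.0587 -0.      0.7081 -1.1874]
[ 0.1497  0.4223  1.9721 -0.      0.7472 -1.1017]
[ 0.136   0.4861  1.8527 -0.      0.8027 -1.1154]
[ 0.0585  0.5217  1.785  -0.      0.8349 -1.1929]
[-0.033   0.5097  1.808  -0.      0.8239 -1.2844]
[-0.086   0.4453  1.9294 -0.      0.7669 -1.3374]
[0.4898 0.1416] [ 0.2581  0.4296  1.9586 -0.      0.7534 -0.9933]
[0.4797 0.175 ] [ 0.3265  0.4304  1.957  -0.      0.7541 -0.9249]
[0.4864 0.2038] [ 0.3742  0.4499  1.9208 -0.      0.7709 -0.8772]
4.1 [ 0.5425 -0.0387  0.22  ] [-0.0931  0.308   1.8124  0.0001  1.0212 -1.3456]
False 5.65 [ 0.5427 -0.0394  0.1085] [ 1.0677 -0.5325  0.35  ]
```

```bash
python3 - <<'E'
import cv2,numpy as np
a=cv2.resize(cv2.imread("pics/top1.png")[200:350,180:330],None,fx=2.6,fy=2.6);b=cv2.resize(cv2.imread("pics/scene1.png")[120:320,300:500],(390,390))
cv2.imwrite("pics/both1.png",np.hstack([a,b]))
E
```

```text
(no output)
```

View pics/both1.png

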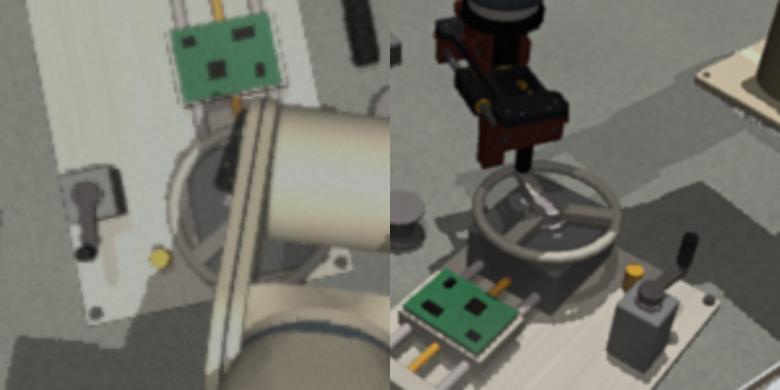

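The right-hand scene view shows the red shut fingers beside the rim, with the black handle just behind them at (525,158) in the composite. They touch nothing. Next I push the first stretch and watch the force.

```bash
cat >> plan.py <<'E'
def sweep(q0,q1,step=np.deg2rad(8),v=.06):
    n=int(np.ceil((q1-q0)/step)); fm=0
    for q in np.linspace(q0,q1,n+1)[1:]:
        movel([*handle(q),Z],v=v); f=get_ft_force(); fm=max(fm,np.hypot(f[0],f[1]))
    print("q",q1-Q0,"t",get_time(),"maxF",fm,"F",f,"tcp err",get_tcp_pos()-[*handle(q1),Z])
def snap(k):
    import cv2
    a=cv2.resize(read_camera("top")[200:350,180:330],None,fx=2.6,fy=2.6);b=cv2.resize(read_camera("scene")[120:320,300:500],(390,390))
    cv2.imwrite(f"pics/both{k}.png",np.hstack([a,b])[:,:,::-1])
E
python3 - <<'E'
from plan import *
f0=get_ft_force()
h=movel([*handle(Q0,.002),Z],v=.04,until_force=6); print(h,get_time(),get_ft_force())
sweep(Q0,Q0+.3); sweep(Q0+.3,Q0+.7)
snap(2)
E
```

```text
False 6.35 [-0.4204  0.9568  0.1134]
q 0.30000000000000004 t 7.1333 maxF 1.2418578397860485 F [ 1.1925 -0.3465  0.9809] tcp err [-0.0002  0.      0.    ]
q 0.7 t 7.9417 maxF 1.0923250636560586 F [ 0.3888 -0.0806 -0.3163] tcp err [-0.0005  0.0001 -0.0001]
```

View pics/both2.png

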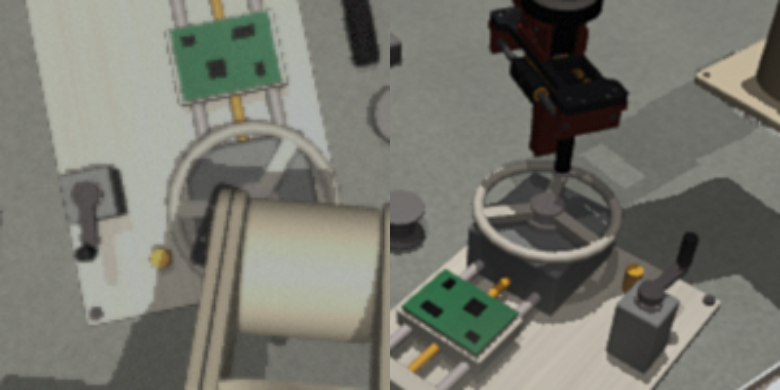

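The wheel has turned about 40°, and the handle is now at (565,152) in the composite, ahead of the finger. The forces are tiny, so I'll go on.

```bash
python3 - <<'E'
from plan import *
for a in np.arange(.7,3.0,.6): sweep(Q0+a,Q0+min(a+.6,3.1))
snap(3)
E
```

```text
q 1.2999999999999998 t 9.4583 maxF 2.1282943190258377 F [-0.7872 -0.588  -0.0367] tcp err [0.0002 0.0002 0.0001]
q 1.9 t 10.85 maxF 1.3135087623332682 F [ 0.6102 -0.7117  0.2855] tcp err [ 0.0001  0.0002 -0.    ]
q 2.4999999999999996 t 12.25 maxF 1.3192258145756286 F [-0.2168 -0.1806  0.2044] tcp err [ 0.0003  0.0001 -0.0001]
q 3.0999999999999996 t 13.7167 maxF 1.3292492618736023 F [-1.2737  0.3803 -0.5063] tcp err [ 0.0005 -0.      0.    ]
```

View pics/both3.png

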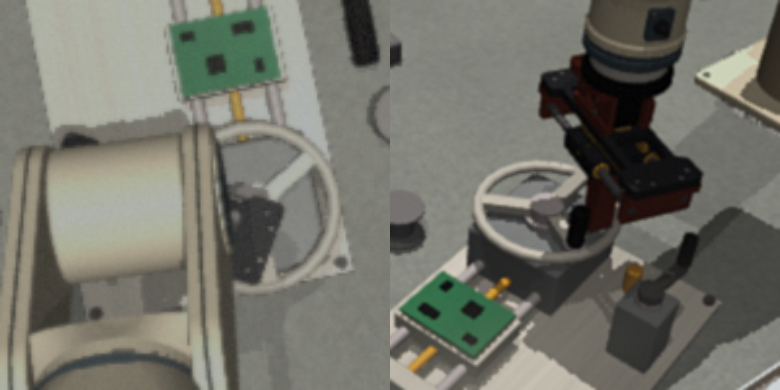

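The handle is now on the far side from its start, at (578,225) in the composite, and the lever has not moved. Continuing almost to the end of the turn.

```bash
python3 - <<'E'
from plan import *
for a in np.arange(3.1,6.0,.6): sweep(Q0+a,Q0+min(a+.6,6.15))
snap(4)
import cv2
cv2.imwrite("pics/s4.png",cv2.resize(read_camera("scene")[180:320,320:480],None,fx=4,fy=4,interpolation=cv2.INTER_CUBIC)[:,:,::-1])
E
```

```text
q 3.7 t 15.1417 maxF 0.9844614492915177 F [ 0.3612  0.8592 -0.4927] tcp err [ 0.0003 -0.     -0.    ]
q 4.3 t 16.5 maxF 3.4774329012306993 F [0.7104 1.4982 0.9458] tcp err [ 0.     -0.0001  0.0001]
q 4.9 t 17.9167 maxF 2.1687478200374914 F [ 0.3852  0.5099 -0.2659] tcp err [-0.0002 -0.0002 -0.0001]
q 5.5 t 19.275 maxF 1.3290754385505121 F [ 0.2836 -0.026  -0.3579] tcp err [-0.0001 -0.0002  0.    ]
q 6.1 t 20.7583 maxF 1.9865911590232508 F [-0.1957  0.0611  0.185 ] tcp err [-0.0006  0.0001 -0.0001]
```

View pics/both4.png

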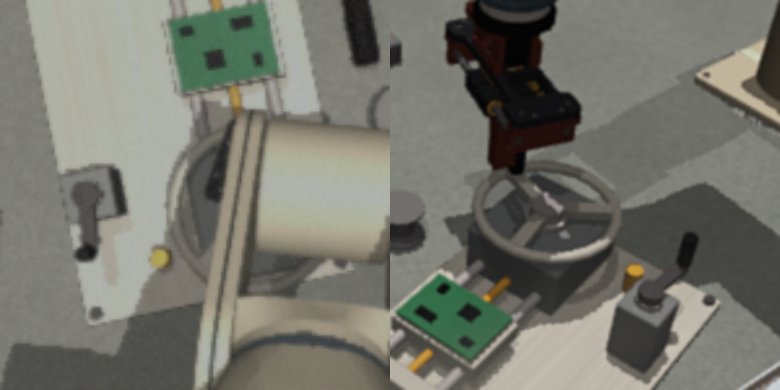

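View pics/s4.png

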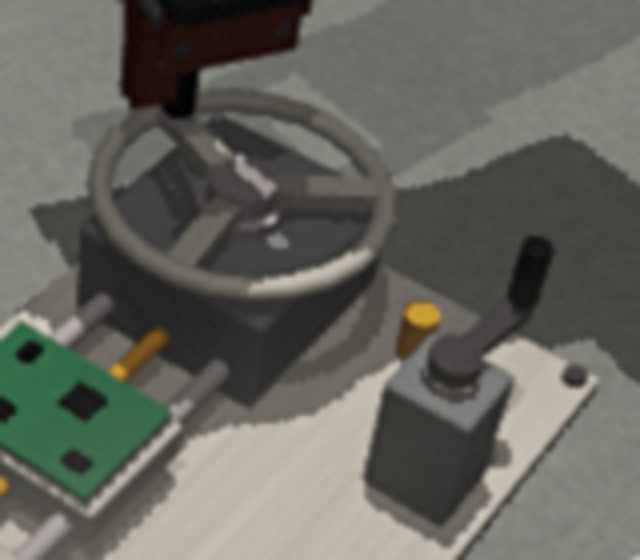

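The handle foot is at (180,110) against (194,110) at the start, which matches the 0.18 rad still to go. I'll finish the turn, back off along the tangent, lift and compare with the first picture.

```bash
python3 - <<'E'
from plan import *
sweep(Q0+6.1,Q0+2*np.pi,v=.03)
wait(.4)
p=handle(Q0+2*np.pi,.03); movel([*p,Z],v=.06); movel([*p,.2],v=.12)
b=pin(L0,.02); move_pose([*b,.2],QD); print(get_time(),get_tcp_pos())
import cv2
im=read_camera("scene")[:,:,::-1]; cv2.imwrite("pics/scene5.png",im); cv2.imwrite("pics/top5.png",read_camera("top")[:,:,::-1])
cv2.imwrite("pics/s5.png",cv2.resize(im[180:320,320:480],None,fx=4,fy=4,interpolation=cv2.INTER_CUBIC))
E
```

```text
q 6.283185307179586 t 21.6 maxF 2.965361918038595 F [ 1.4691 -0.3019 -0.3203] tcp err [-0.0005  0.      0.    ]
24.3167 [0.4892 0.1269 0.1998]
```

View pics/s5.png

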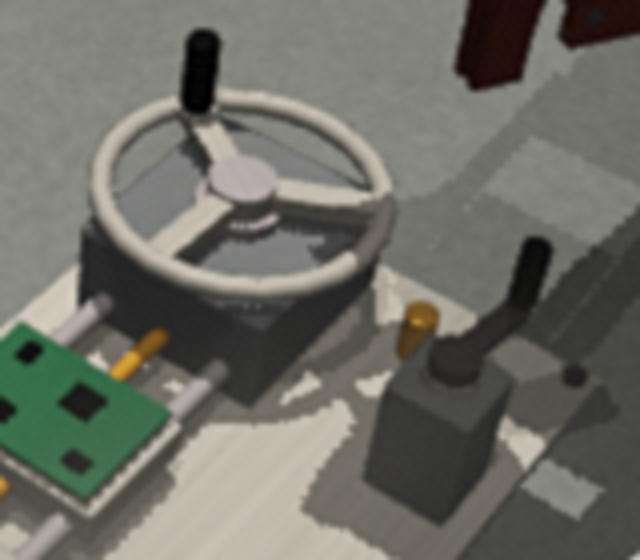

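View pics/top5.png

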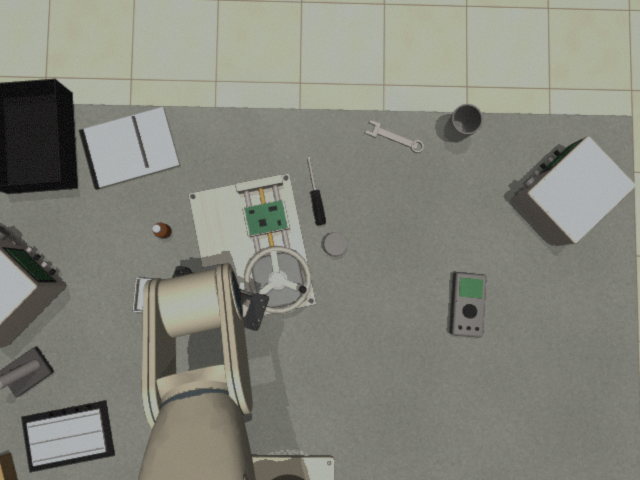

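The handle top is at (203,38) in the zoom against (200,38) at the start, about 1–2 mm off. The board has moved along, and the lever, standoff and reel are unmoved. Now the lock.

```bash
python3 - <<'E'
from plan import *
Z=.108
b=pin(L0,.02)
print(movel([*b,Z],v=.08,until_force=5))
print(movel([*pin(L0,.002),Z],v=.04,until_force=6),get_time(),get_ft_force())
for l in np.linspace(L0,1.23,13)[1:]:
    h=movel([*pin(l),Z],v=.04,until_force=9); print(round(l,2),h,get_ft_force())
    if h and l>1: break
wait(.4); print(get_time(),get_ft_force(),get_tcp_pos())
b=pin(l,.03); movel([*b,Z],v=.06); movel([*b,.22],v=.12)
move_pose([.42,0.1,.3],QD)
snap(6); print(get_time())
import cv2
im=read_camera("scene")[:,:,::-1]; cv2.imwrite("pics/scene6.png",im); cv2.imwrite("pics/top6.png",read_camera("top")[:,:,::-1])
cv2.imwrite("pics/s6.png",cv2.resize(im[180:320,320:480],None,fx=4,fy=4,interpolation=cv2.INTER_CUBIC))
E
```

```text
False
False 26.3167 [ 0.6474 -1.3156  0.7026]
0.19 False [-0.0964 -0.0994  0.0855]
0.29 False [-0.2546 -0.4963 -1.0273]
0.38 False [-0.0499  0.1718  0.0599]
0.48 False [ 0.7241 -0.443  -0.0331]
0.57 False [ 0.2588 -0.7963 -0.7061]
0.67 False [ 0.2728  0.1338 -0.4362]
0.76 False [-0.4323 -0.0271  0.2394]
0.85 False [-0.154   0.6163  0.1697]
0.95 False [-0.3985 -0.34   -0.0708]
1.04 False [-0.2071 -0.627   0.7751]
1.14 False [ 0.4445 -0.0633  0.1555]
1.23 False [-0.1428 -0.3721  0.9374]
30.075 [0.1804 0.3649 0.0024] [0.4874 0.2053 0.1081]
32.4833
```

View pics/s6.png

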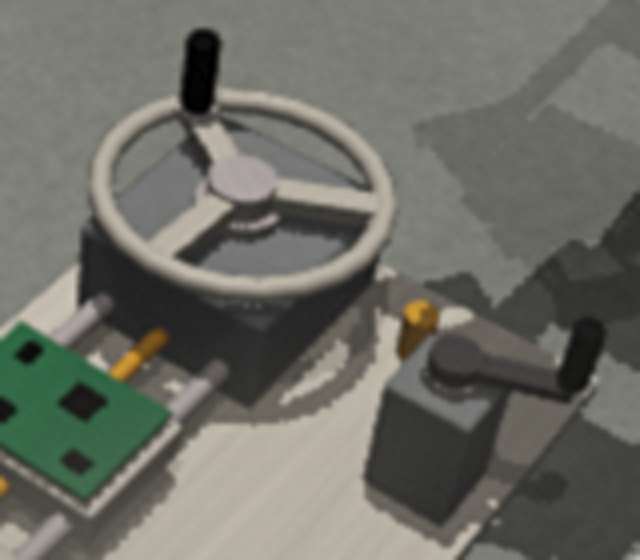

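View pics/scene6.png

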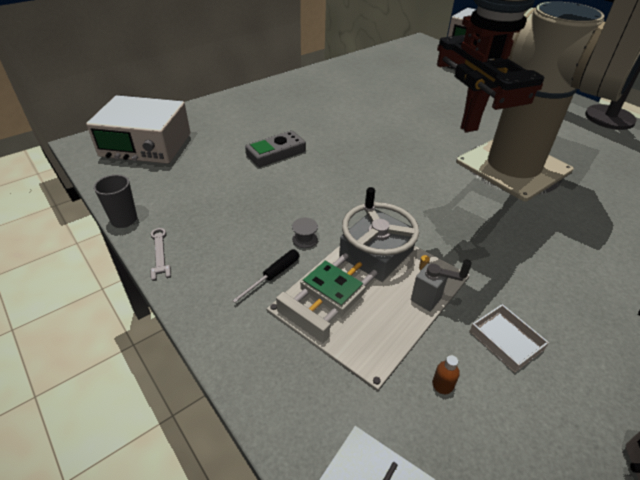

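The pin top is now at (589,328) and the foot at (574,385) in the zoom, and I never felt the stop. I'll compute the lock angle from these points.

```bash
python3 - <<'E'
from plan import *
for n,obs in (("lock",[("pt",sz(589,328)),("pf",sz(574,385))]),):
    f=lambda l:np.concatenate([proj("scene",pts([x0,y0,YAW,Q0,l[0]])[k])[0]-o for k,o in obs])
    for w in (.9,1.05,1.2): print(w,f([w]))
    print(least_squares(f,[1.1]).x)
f=lambda q:np.concatenate([proj("scene",pts([x0,y0,YAW,q[0],1])[k])[0]-o for k,o in [("ht",sz(203,38)),("hf",sz(197,110))]])
print(Q0,least_squares(f,[Q0]).x)
E
```

```text
0.9 [-0.1974 -6.0203 -1.094  -6.2523]
1.05 [ 0.3889 -2.9003 -0.5569 -3.1282]
1.2 [ 0.3008  0.171  -0.6739 -0.0536]
[1.1958]
-1.0379729327846032 [-1.0152]
```

The image gives 1.196 rad, at the stop within error. A gentle push with a low force limit will confirm it, with plenty of time left.

```bash
python3 - <<'E'
from plan import *
b=pin(1.2,.03)
move_pose([*b,.22],QD); movel([*b,Z],v=.1,until_force=5)
movel([*pin(1.2,.003),Z],v=.05,until_force=6)
h=movel([*pin(1.32),Z],v=.02,until_force=6); print(h,get_ft_force(),get_tcp_pos()[:2]-pin(1.2))
movel([*b,Z],v=.06); movel([*b,.22],v=.12)
move_pose([.42,0.1,.3],QD); wait(.5); print(get_time(),get_ft_force())
import cv2
im=read_camera("scene")[:,:,::-1]; cv2.imwrite("pics/scene7.png",im)
cv2.imwrite("pics/s7.png",cv2.resize(im[180:320,320:480],None,fx=4,fy=4,interpolation=cv2.INTER_CUBIC))
a=cv2.imread("pics/scene0.png"); d=cv2.absdiff(a,im)
cv2.imwrite("pics/t7.png",read_camera("top")[:,:,::-1])
E
```

```text
True [-1.1116 -0.969   0.721 ] [0.0006 0.0024]
38.3333 [ 1.0423 -0.4066  0.2825]
```

View pics/s7.png

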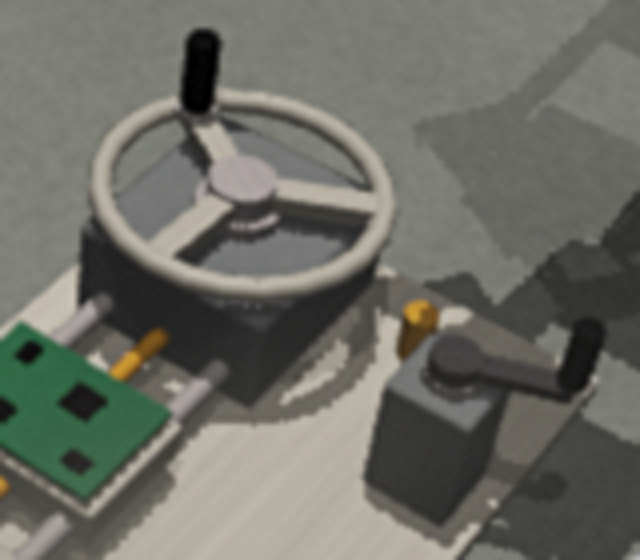

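View pics/t7.png

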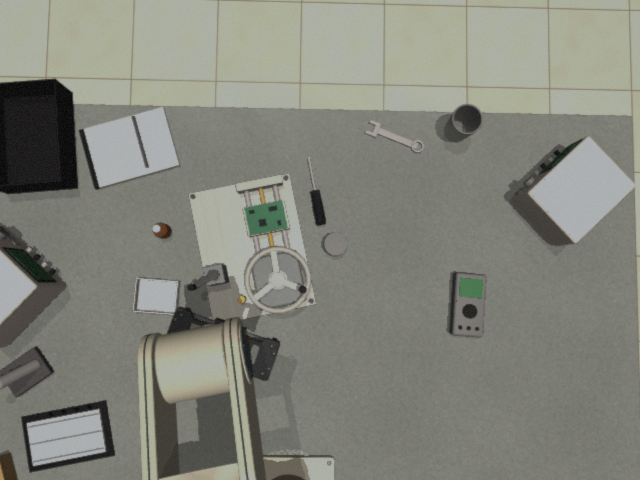

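The push met the stop: the 6 N limit tripped about 2 mm past the expected contact, and the pin stayed at (589,328). The handle is at its start place, the bystanders are unmoved and the arm is clear. Handing in.

```bash
python3 - <<'E'
from station import *
job_done(); print(get_time())
E
```

```text
the job is handed in; nothing more can be done
the job is handed in; nothing more can be done
```

I pushed the wheel handle clockwise through one full turn with the shut fingers, then pushed the lock pin over to its stop, drew back and handed the job in at about 38 s.

- **Wheel:** the camera fit puts the handle 0.02 rad from where it started, about 1.4 mm (limit 15 mm). The board has moved along the rails.
- **Lock:** the camera fit gave 1.196 of 1.2 rad. The first push ended without feeling the stop, so I pushed again gently and the 6 N limit tripped about 2 mm past the expected contact. The pin did not move further.
- **Forces:** all the readings I took stayed under 4 N, but I took them between moves. The only peak I know of is the final push, stopped at the 6 N limit.
- **Bystanders:** in the last pictures they look unmoved, and the arm is clear of everything. I checked this by eye rather than by measuring.

No check failed, and none disagreed apart from that first lock push.

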